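Set the cross-slide to its index with the slack taken out

ROBOT

A 6-joint arm with a two-finger parallel gripper is mounted at the origin on the work surface. World frame = base frame: x ahead of the robot, y to its left, z up, the work surface at z = 0. Lengths are in m, angles in rad, forces in N, time in s.
With the tool pointing down it reaches from about 0.225 to 0.875 m from the base axis. Payload 3.4 kg.
Tool frame: the origin (TCP) lies on the centre line of the jaws, within the pads' length; the fingertips stand 11 mm ahead of it and the grasp point (between the pads) lies 8 mm behind it (bot.tip_reach is the distance from the TCP to the fingertips, in m); z points along the fingers, y is the line along which they close (so a half turn about z gives the same grasp; the last joint's range is limited). The gripper opens to 85 mm and grips with 20 to 120 N. Pads are 22 mm wide; open, the fingers measure 114 mm over their backs; the gripper's body (76 mm by 85 mm) begins 54 mm behind the grasp point. The pads swing forward as they close: fully open they stand 13 mm farther back than shut.
Start: joints at [0.982, 0.276, 1.505, -0, 1.361, -0.121], TCP at [0.259, 0.513, 0.242] pointing down, gripper open.
Joint ranges: [-2.89, 2.89], [-0.75, 2.08], [0.22, 2.7], [-1.18, 4.32], [0.11, 2.71], [-2.7, 2.7]. Speed limits (rad/s): [2.57, 2.57, 3.14, 3.14, 3.14, 3.14].

INTERFACE

Orientations are given as a 3x3 rotation matrix whose columns are the frame's x, y, z axes.
In Python, from rig import bot gives the robot as it stands.
- The arm moves only by the shell command python3 -m pendant 'ROWS' [FORCE]. ROWS is JSON, a list of rows, each a list of 3 entries, a list of its own where there are three numbers: the shift along the world's x, y, z in units of 50 mm (1.0 is 50 mm), then the turn, a rotation vector about the world's x, y, z in units of 8 degrees (1.0 is 8 degrees), then the opening, from 0 (shut) to 1 (fully open). A call has exactly 8 rows; each row is the pose to reach, as a shift and turn from the pose commanded when the call began; what a row does not reach only later rows make up. A row lasts 1/8 s, in which the tool goes at most 62.5 mm and 10.7 degrees, less where a joint would pass 70% of its speed; a pose out of reach is approached as far as the arm can. A call with a gripper value outside its range is refused whole. The fingers move at their own pace and stop on an object; FORCE is the grip in N (left out, the last holds). Time passes only in rows, so rows that repeat a pose let the fingers close, or fill a call up. It gives the time, the measured TCP pose, the force, the opening and the grip force at its end, in the units of the state.
- bot.sense(): the state, without advancing time (a new reading comes with each control period).
- bot.capture(name): name is "scene" or "top" or "wrist"; returns a dict with "color" (480x640x3 uint8, blue, green, red), "fx", "fy", "cx", "cy" (pixels), "R" (3x3) and "t" (3): a world point X has camera coordinates R X + t; the wrist camera has in their place "tool_from_camera" (4x4, takes a point from camera to tool coordinates, whose origin is the TCP and whose axes are the flange's). Camera axes: x right, y down, z forward; pixel columns grow to the right and rows downward; lengths in m; the calibration is good to about 2 mm. A picture is of the moment at which its call begins: read the wrist's pose just before it. There is no depth.
- bot.hand_in(): hands the job in; it is judged then, once.
The state is a dict: "t": time; "joint_positions": joint angles; "qvel": joint speeds; "joint_torque": joint torques, N m; "position": TCP position; "tool_rot": TCP orientation; "contact_force": force on the tool from outside, world axes, zero at the start; "moment": the same for the moment, N m; "gripper_width": opening from 0.0 (shut) to 1.0 (fully open); "gripper_force": force on a finger pad.
Only numpy, scipy, OpenCV 4.12 (cv2) and the standard library are available. Lean on these libraries where they do the work, as an engineer would, in place of code of your own. Each camera call takes 0.05 s, during which the arm holds its last target. There are 200 camera calls.

TASK

Using only the handwheel, wind the cross-slide carriage back past the index until you feel it nip the loose steel setup block against its stop, firmly but without forcing it. Then wind it forward again and leave its pointer level with the index post's pointer, the last movement being forward so that the slack in the screw is taken up. Let go of the handle; touch neither the carriage nor the block, and leave the other things on the bench alone.

Things in the scene. Friction and masses are not known exactly. Their poses are not given: they have to be found in the camera images.
- slide_bed: Cross-slide fixed on the bench: green bed 130 mm wide (x), 360 mm long (y from 50 to 410 mm), with a 100 x 100 x 70 mm gearbox under the handwheel at its end. Origin on the bench under the handwheel's axis; y runs along the slide away from the handwheel, z up. FORWARD for the carriage is +y; BACK is -y, towards the handwheel and the stop, an upright lug 36 mm high on the bed.
- handwheel (a joint): Angle of the handwheel in rad, 0 at the start, growing clockwise seen from above. Clockwise drives the carriage forward, counter-clockwise back, 5 mm per rad (31 mm a turn), with about 4 mm (0.8 rad) of slack at each reversal. Turning takes about 2 N at the handle in the slack and about 4 N when the carriage moves. The wheel stays where it is left.
- wheel_axis (a point): Point on the handwheel's upright axis at the wheel's underside, 78 mm above the bench. The wheel is an aluminium disc with a rounded rim, 122 mm across; its top lies 13 mm above this point.
- handle_grip (a point): Place to grip the handle: black upright plastic handle, 18 mm in diameter, 50 mm tall, 45 mm from the wheel's axis; it spins freely on its pin, so a gripper holding it from above need not turn. This point is on the handle's axis, 31 mm above its foot, 19 mm below its top, 121 mm above the bench. Everything else on the slide is lower than 100 mm.
- carriage: Carriage on the bed: aluminium plate 130 x 120 x 14 mm with a timber strip clamped on it; origin at the plate's centre, axes as slide_bed. It slides along the bed and is driven by the handwheel only.
- pointer_tip (a point): Tip of the small steel pointer on the far (+x) side of the carriage, at the middle of its length, 58 mm above the bench. It moves with the carriage. At the start it is 10 to 35 mm forward of the index.
- index_tip (a point): Tip of the steel pointer on the index post, a dark steel post 40 mm tall fixed beside the bed; it points at the carriage's pointer with a gap of 6 mm between the tips. The two are level with each other when they have the same y in the slide_bed frame.
- nut_top (a point): Middle of the top of the brass drive nut (34 x 30 mm) seen in the carriage's 34 mm long window. It follows the handwheel. In the slide_bed frame its y less pointer_tip's y is +2 mm when the nut bears forward on the carriage (slack taken up forward), -2 mm when it bears back, between when slack.
- setup_block: Loose steel block 36 x 30 x 30 mm (30 along the slide) lying on the bed between the stop lug and the carriage, some mm off the lug; origin under its centre. The carriage going back pushes it easily up to the lug and then nips it with the pointer 12 to 34 mm behind the index. Nipping: turning force at the handle rises by 2 N at least, 12 N at most (15 to 120 N on the block).
- glue_bottle: White glue bottle with orange cap, 56 mm in diameter, 170 mm tall; origin at its foot. To be left alone.
- coffee_cup: Lidded takeaway cup, 82 mm across, 112 mm tall; origin at its foot. To be left alone.
- offcut: Dark timber offcut 160 x 50 x 30 mm; origin under its centre. To be left alone.
- dowel: Short upright piece of dowel, 30 mm in diameter, 60 mm tall; origin at its foot. To be left alone.
Things that resemble listed ones, but are neither listed nor needed, are in the scene too. Of the things that look like the setup_block, the largest one is meant.

How it is judged:
By the outcome, as a careful person would: the job done as asked, in the order asked, and still so for the second after the job is handed in, with the robot touching nothing.
It also fails if it takes over 72 s, if anything falls off the work surface, if the arm or the gripper's body presses on something with over 40 N, if the wrist force passes 120 N, or if a joint passes its speed limit or range.

## Working session

There is one attempt and no reset: what is moved stays moved. The work goes in short steps, Python scripts to look and compute and a shell command to move; the robot and the scene stay as the last step left them, time stands still between calls to the robot, and variables do not carry over. Pictures are saved under pics/ and viewed, at most 10 in all, crops included, and the job is handed in when it is done.

```bash
mkdir -p pics; ls; python3 - <<'E'
from rig import bot
import cv2,pickle
d={}
for n in("scene","top"):
    c=bot.capture(n);d[n]=c;cv2.imwrite(f"pics/{n}0.png",c["color"])
    print(n,c["fx"],c["cx"],c["cy"],c["R"],c["t"])
pickle.dump(d,open("cal.pkl","wb"))
s=bot.sense();print(s["t"],s["position"],s["tool_rot"],s["contact_force"])
E
```

```text
pics
scene 526.4085600749578 330.6761093549163 246.58937667578883 [[-0.72795512  0.68560275  0.00549588]
 [ 0.5027901   0.53926487 -0.67557051]
 [-0.46613673 -0.48902174 -0.7372749 ]] [ 0.45524714 -0.17417715  1.34738743]
top 502.685104662203 326.31248602071213 255.04537815999993 [[-0.0132997  -0.99990683  0.00307324]
 [-0.98153822  0.01246877 -0.19085925]
 [ 0.19080314 -0.00555487 -0.9816126 ]] [-0.05794376  0.57897348  0.8456665 ]
0.1 [0.25900224 0.51282922 0.24151694] [[-8.92591048e-01  4.50866161e-01 -9.62233078e-04]
 [ 4.50867132e-01  8.92589966e-01 -1.40770541e-03]
 [ 2.24192857e-04 -1.69034452e-03 -9.99998546e-01]] [ 0.79845914 -0.87526935  1.20810337]
```

View pics/scene0.png

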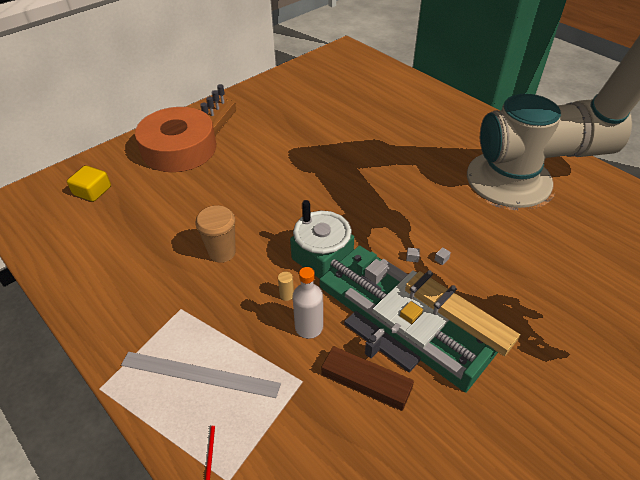

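View pics/top0.png

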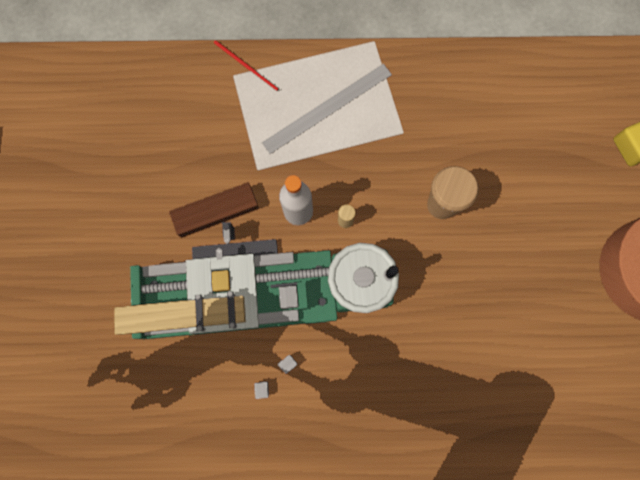

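The top view shows the wheel at about (363,277) and the handle at (392,271). The index post's pointer is near (227,235) and the carriage pointer near (220,253). There are three block candidates: (288,296) on the bed, and (288,364) and (261,390) on the bench. The one on the bed is the largest and lies between the lug and the carriage, so it fits. I'll confirm this in an enlarged crop.

```bash
python3 - <<'E'
import cv2
a=cv2.imread("pics/top0.png")[215:405,205:405]  # 200x190
cv2.imwrite("pics/topcrop.png",cv2.resize(a,None,fx=3.1,fy=3.1,interpolation=cv2.INTER_CUBIC))
b=cv2.imread("pics/scene0.png")[190:380,290:480]
cv2.imwrite("pics/scenecrop.png",cv2.resize(b,None,fx=3.1,fy=3.1,interpolation=cv2.INTER_CUBIC))
E
```

```text
(no output)
```

View pics/topcrop.png

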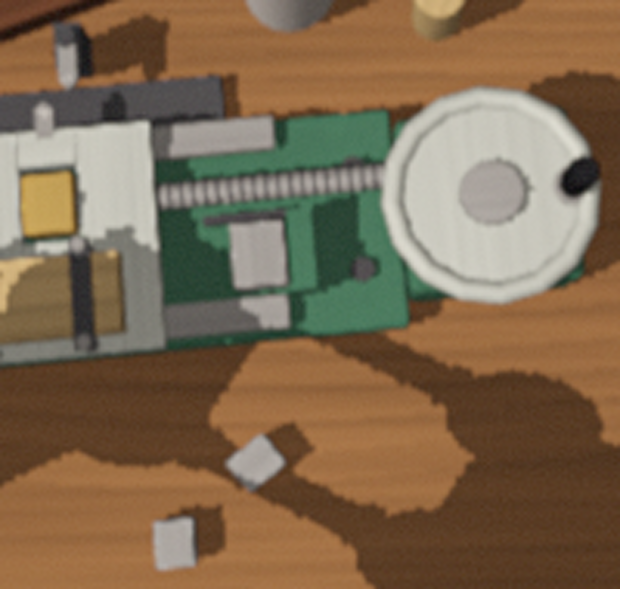

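View pics/scenecrop.png

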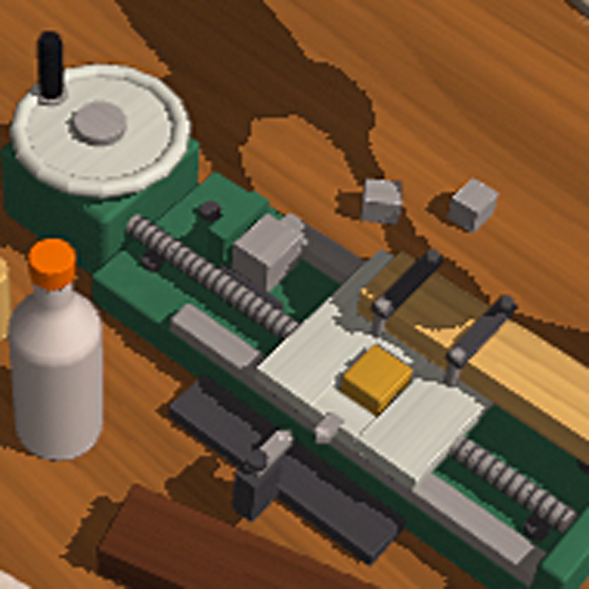

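The crop confirms it: the bed block at top px (288,296), between the lug and the carriage, is clearly the largest. The tips in the top view are the carriage pointer at about (219,247) and the index at about (227,242). Now I'll work out positions.

```bash
cat > h.py <<'E'
import numpy as np,pickle,os
d=pickle.load(open("cal.pkl","rb"))
def bp(n,u,v,z):
    c=d[n];R=np.array(c["R"]);t=np.array(c["t"])
    C=-R.T@t;r=R.T@np.array([(u-c["cx"])/c["fx"],(v-c["cy"])/c["fy"],1])
    return C+r*(z-C[2])/r[2]
def tc(x,y):return 205+x/3.1-.3,215+y/3.1-.3
def sc(x,y):return 290+x/3.1-.3,190+y/3.1-.3
E
python3 - <<'E'
from h import *
np.set_printoptions(precision=4,suppress=True)
T=lambda x,y,z:bp("top",*tc(x,y),z); S=lambda x,y,z:bp("scene",*sc(x,y),z)
print("wheel",T(491,194,.087),S(101,129,.087))
print("htop",T(588,168,.14),S(49,36,.14))
print("ptr",T(43,105,.058),S(328,430,.058))
print("idx",T(68,83,.058),S(283,440,.058))
print("nut?",T(48,204,.06),S(377,370,.06))
print("plate corners", T(152,122,.05),T(164,348,.05))
print("bed end pts", bp("top",131,266,.03),bp("top",134,336,.03))
print("screw", T(165,196,.045),T(380,177,.045), bp("top",143,288,.045))
E
```

```text
wheel [ 0.5325 -0.1279  0.087 ] [ 0.5332 -0.1241  0.087 ]
htop [ 0.5376 -0.1746  0.14  ] [ 0.5349 -0.1725  0.14  ]
ptr [0.592  0.1275 0.058 ] [0.5844 0.13   0.058 ]
idx [0.6049 0.1134 0.058 ] [0.609  0.1165 0.058 ]
nut? [0.5339 0.1226 0.06  ] [0.5312 0.122  0.06  ]
plate corners [0.5828 0.0655 0.05  ] [0.4522 0.0568 0.05  ]
bed end pts [0.5673 0.2932 0.03  ] [0.4401 0.2801 0.03  ]
screw [0.5399 0.058  0.045 ] [ 0.5495 -0.0669  0.045 ] [0.5243 0.2635 0.045 ]
```

```bash
python3 -m pendant '[[[0.2,-0.4,0],[0,0,0],1],[[0.6,-1.4,0],[0,0,0],1],[[1,-2.5,0],[0,0,0],1],[[1.45,-3.6,0],[0,0,0],1],[[1.9,-4.7,0],[0,0,0],1],[[2.35,-5.8,0],[0,0,0],1],[[2.8,-6.9,0],[0,0,0],1],[[3.2,-7.9,0],[0,0,0],1]]' 40 
python3 -m pendant '[[[0.4,-1,0],[0,0,0],0.7],[[0.8,-2,-0.1],[0,0,0],0.7],[[1.2,-3,-0.2],[0,0,0],0.7],[[1.6,-4,-0.3],[0,0,0],0.7],[[2,-5,-0.5],[0,0,0],0.7],[[2.25,-5.6,-0.6],[0,0,0],0.7],[[2.34,-5.8,-0.7],[0,0,0],0.7],[[2.34,-5.8,-0.7],[0,0,0],0.7]]'
python3 - <<'E'
from rig import bot
import cv2,pickle,time
s=bot.sense();c=bot.capture("wrist");cv2.imwrite("pics/w1.png",c["color"])
pickle.dump((s,c),open("w1.pkl","wb"))
print(s["t"],s["position"],s["contact_force"],c["tool_from_camera"],c["fx"])
E
```

```text
t: 1.1
position: [0.4191, 0.1153, 0.2423]
tool_rot: [[-0.892, 0.452, 0.0], [0.452, 0.892, -0.001], [-0.001, -0.0, -1.0]]
contact_force: [1.1, 1.5, -0.0]
gripper_width: 0.998
gripper_force: 0.0
t: 2.1
position: [0.5353, -0.1717, 0.2067]
tool_rot: [[-0.892, 0.452, -0.002], [0.452, 0.892, 0.001], [0.002, 0.0, -1.0]]
contact_force: [0.5, -0.1, 0.2]
gripper_width: 0.699
gripper_force: 0.0
2.1 [ 0.53525774 -0.17173038  0.20667387] [ 0.47177799 -0.12088617  0.24218703] [[ 3.09767250e-04 -9.56270546e-01 -2.92483413e-01  7.45694851e-02]
 [ 9.99999902e-01  3.88401501e-04 -2.10780143e-04  5.72302492e-05]
 [ 3.15163839e-04 -2.92483319e-01  9.56270573e-01 -1.31812344e-01]
 [ 0.00000000e+00  0.00000000e+00  0.00000000e+00  1.00000000e+00]] 370.97777185634646
```

View pics/w1.png

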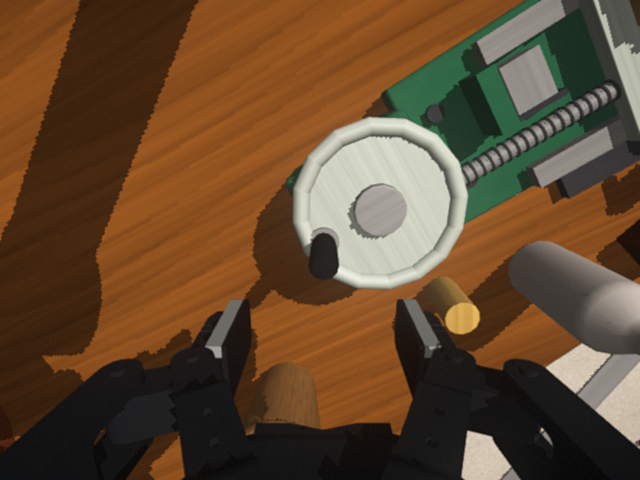

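The wrist view shows the wheel rim centred at about (380,203) and the top of the handle at about (322,268), between the open fingers. The bottle and dowel are well to the right.

```bash
python3 - <<'E'
from h import *
s,c=pickle.load(open("w1.pkl","rb"))
R=np.array(s["tool_rot"]);p=np.array(s["position"]);M=np.array(c["tool_from_camera"])
def w(u,v,z):
    r=R@M[:3,:3]@np.array([(u-c["cx"])/c["fx"],(v-c["cy"])/c["fy"],1]);C=p+R@M[:3,3]
    return C+r*(z-C[2])/r[2]
print("wheel",w(380,203,.087),"htop",w(322,268,.14),"foot",w(324,243,.091))
print("bottle", bp("top",293,184,.17),"dowel",bp("top",347,213,.06))
E
```

```text
wheel [ 0.52892736 -0.12438952  0.087     ] htop [ 0.53560267 -0.17228514  0.14      ] foot [ 0.53607988 -0.17105758  0.091     ]
bottle [ 0.6728797  -0.01287579  0.17      ] dowel [ 0.65461226 -0.10401795  0.06      ]
```

```bash
python3 -m pendant '[[[0.01,0,-0.4],[0,0,0],0.7],[[0.01,0,-0.9],[0,0,0],0.7],[[0.01,0,-1.4],[0,0,0],0.7],[[0.01,0,-1.75],[0,0,0],0.6],[[0.01,0,-1.87],[0,0,0],0.4],[[0.01,0,-1.87],[0,0,0],0],[[0.01,0,-1.87],[0,0,0],0],[[0.01,0,-1.87],[0,0,0],0]]' 40
python3 -m pendant '[[[0,0,0],[0,0,0],0],[[0,0,0],[0,0,0],0],[[0,0,0],[0,0,0],0],[[0,0,0],[0,0,0],0],[[0,0,0],[0,0,0],0],[[0,0,0],[0,0,0],0],[[0,0,0],[0,0,0],0],[[0,0,0],[0,0,0],0]]' 40
```

```text
t: 3.15
position: [0.5367, -0.1715, 0.1143]
tool_rot: [[-0.893, 0.451, 0.0], [0.451, 0.893, 0.0], [-0.0, 0.0, -1.0]]
contact_force: [-0.5, -0.1, -1.4]
gripper_width: 0.196
gripper_force: 40.0
t: 4.15
position: [0.537, -0.1715, 0.1142]
tool_rot: [[-0.893, 0.451, 0.001], [0.451, 0.893, 0.0], [-0.0, 0.001, -1.0]]
contact_force: [-2.2, 3.0, 5.5]
gripper_width: 0.197
gripper_force: 40.5
```

```bash
cat > tab.py <<'E'
# offsets in units of 50 mm from angle a0 (deg), list of increments
import sys,json,numpy as np
a0=float(sys.argv[1]);inc=[float(x) for x in sys.argv[2:]]
f=lambda a:.9*np.array([np.cos(np.radians(a)),np.sin(np.radians(a))])
print(a0,[[float(x) for x in np.round(f(a0+i)-f(a0),3)] for i in inc])
E
for a in -84 6 96; do python3 tab.py $a 10 22 34 46 58 70 82 90; done
```

```text
-84.0 [[0.154, 0.03], [0.328, 0.1], [0.484, 0.206], [0.615, 0.341], [0.715, 0.501], [0.779, 0.677], [0.805, 0.864], [0.801, 0.989]]
6.0 [[-0.03, 0.154], [-0.1, 0.328], [-0.206, 0.484], [-0.341, 0.615], [-0.501, 0.715], [-0.677, 0.779], [-0.864, 0.805], [-0.989, 0.801]]
96.0 [[-0.154, -0.03], [-0.328, -0.1], [-0.484, -0.206], [-0.615, -0.341], [-0.715, -0.501], [-0.779, -0.677], [-0.805, -0.864], [-0.801, -0.989]]
```

```bash
python3 -m pendant '[[[0.154,0.03,0],[0,0,0],0],[[0.328,0.1,0],[0,0,0],0],[[0.484,0.206,0],[0,0,0],0],[[0.615,0.341,0],[0,0,0],0],[[0.715,0.5,0],[0,0,0],0],[[0.78,0.677,0],[0,0,0],0],[[0.805,0.864,0],[0,0,0],0],[[0.8,0.99,0],[0,0,0],0]]' 40
```

```text
t: 5.15
position: [0.5774, -0.1232, 0.1143]
tool_rot: [[-0.893, 0.45, 0.001], [0.45, 0.893, -0.002], [-0.002, -0.001, -1.0]]
contact_force: [-1.8, -4.3, 4.6]
gripper_width: 0.199
gripper_force: 40.6
```

```bash
python3 -m pendant '[[[-0.03,0.154,0],[0,0,0],0],[[-0.1,0.328,0],[0,0,0],0],[[-0.206,0.484,0],[0,0,0],0],[[-0.341,0.615,0],[0,0,0],0],[[-0.5,0.715,0],[0,0,0],0],[[-0.677,0.78,0],[0,0,0],0],[[-0.864,0.805,0],[0,0,0],0],[[-0.99,0.8,0],[0,0,0],0]]' 40
python3 -m pendant '[[[-0.154,-0.03,0],[0,0,0],0],[[-0.328,-0.1,0],[0,0,0],0],[[-0.484,-0.206,0],[0,0,0],0],[[-0.615,-0.341,0],[0,0,0],0],[[-0.715,-0.5,0],[0,0,0],0],[[-0.78,-0.677,0],[0,0,0],0],[[-0.805,-0.864,0],[0,0,0],0],[[-0.8,-0.99,0],[0,0,0],0]]' 40
python3 - <<'E'
from rig import bot
import cv2
a=bot.capture("top")["color"][200:360,110:340];b=bot.capture("scene")["color"][190:390,300:530]
a=cv2.resize(a,None,fx=2.6,fy=2.6,interpolation=cv2.INTER_CUBIC)
cv2.imwrite("pics/t2.png",a)
E
for i in 40 60; do :; done; python3 tab.py 186 6 12 18 24 30 36 40 45; python3 tab.py 231 6 12 18 24 30 36 40 45
```

```text
t: 6.15
position: [0.5281, -0.0818, 0.1143]
tool_rot: [[-0.892, 0.451, 0.003], [0.451, 0.892, 0.0], [-0.003, 0.002, -1.0]]
contact_force: [4.1, -3.4, 4.7]
gripper_width: 0.196
gripper_force: 40.5
t: 7.15
position: [0.4874, -0.13, 0.1142]
tool_rot: [[-0.892, 0.453, 0.001], [0.453, 0.892, 0.004], [0.001, 0.005, -1.0]]
contact_force: [5.0, 4.3, 7.7]
gripper_width: 0.197
gripper_force: 40.9
186.0 [[0.015, -0.093], [0.039, -0.184], [0.073, -0.272], [0.116, -0.356], [0.167, -0.435], [0.226, -0.508], [0.27, -0.553], [0.329, -0.605]]
231.0 [[0.076, -0.055], [0.158, -0.102], [0.244, -0.141], [0.333, -0.17], [0.426, -0.189], [0.519, -0.199], [0.582, -0.2], [0.66, -0.196]]
```

View pics/t2.png

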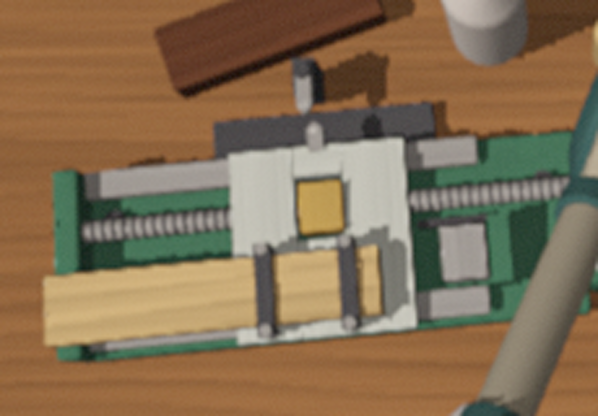

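The carriage pointer at crop (314,128) is now just behind the index tip at (304,110). The block at (437–487) still has about 13 mm of gap to the carriage. I'll go another 90° and then take smaller steps.

```bash
python3 -m pendant '[[[0.03,-0.154,0],[0,0,0],0],[[0.1,-0.328,0],[0,0,0],0],[[0.206,-0.484,0],[0,0,0],0],[[0.341,-0.615,0],[0,0,0],0],[[0.5,-0.715,0],[0,0,0],0],[[0.677,-0.78,0],[0,0,0],0],[[0.864,-0.805,0],[0,0,0],0],[[0.99,-0.8,0],[0,0,0],0]]' 40
python3 tab.py -84 6 12 18 24 30 36 42 45;python3 tab.py -39 6 12 18 24 30 36 42 45
```

```text
t: 8.25
position: [0.5339, -0.1716, 0.1142]
tool_rot: [[-0.893, 0.45, -0.006], [0.451, 0.893, 0.001], [0.005, -0.002, -1.0]]
contact_force: [-4.0, -2.9, 11.8]
gripper_width: 0.196
gripper_force: 41.2
-84.0 [[0.093, 0.015], [0.184, 0.039], [0.272, 0.073], [0.356, 0.116], [0.435, 0.167], [0.508, 0.226], [0.575, 0.293], [0.605, 0.329]]
-39.0 [[0.055, 0.076], [0.102, 0.158], [0.141, 0.244], [0.17, 0.333], [0.189, 0.426], [0.199, 0.519], [0.199, 0.613], [0.196, 0.66]]
```

```bash
python3 -m pendant '[[[0.093,0.015,0],[0,0,0],0],[[0.184,0.039,0],[0,0,0],0],[[0.272,0.073,0],[0,0,0],0],[[0.356,0.116,0],[0,0,0],0],[[0.435,0.167,0],[0,0,0],0],[[0.508,0.226,0],[0,0,0],0],[[0.575,0.293,0],[0,0,0],0],[[0.605,0.329,0],[0,0,0],0]]' 40
python3 tab.py -39 4 8 12 16 20 24 27 30;python3 tab.py -9 4 8 12 16 20 24 27 30; python3 tab.py 21 4 8 12 16 20 24 27 30
```

```text
t: 9.25
position: [0.5661, -0.1564, 0.1142]
tool_rot: [[-0.893, 0.45, -0.001], [0.45, 0.893, -0.002], [0.0, -0.002, -1.0]]
contact_force: [-0.5, -6.3, 6.0]
gripper_width: 0.193
gripper_force: 40.8
-39.0 [[0.038, 0.05], [0.072, 0.103], [0.102, 0.158], [0.129, 0.215], [0.152, 0.273], [0.17, 0.333], [0.181, 0.379], [0.189, 0.426]]
-9.0 [[0.008, 0.062], [0.011, 0.125], [0.01, 0.188], [0.004, 0.25], [-0.005, 0.313], [-0.02, 0.374], [-0.033, 0.419], [-0.049, 0.463]]
21.0 [[-0.025, 0.058], [-0.053, 0.114], [-0.085, 0.168], [-0.121, 0.219], [-0.161, 0.268], [-0.204, 0.314], [-0.238, 0.346], [-0.274, 0.377]]
```

```bash
python3 - <<'E'
from rig import bot
import cv2,numpy as np
A=bot.capture("top")["color"];B=bot.capture("scene")["color"];s=bot.sense()
print(s["t"],s["position"],s["contact_force"])
z=lambda a:cv2.resize(a,(400,600),interpolation=cv2.INTER_CUBIC)
cv2.imwrite("pics/t3.png",np.hstack([z(A[225:345,250:330]),z(B[230:350,330:410])]))
cv2.imwrite("pics/full3.png",A)
E
```

```text
9.35 [ 0.56629486 -0.15622062  0.11422157] [ 1.24479449 -4.17640908  7.53054704]
```

View pics/t3.png

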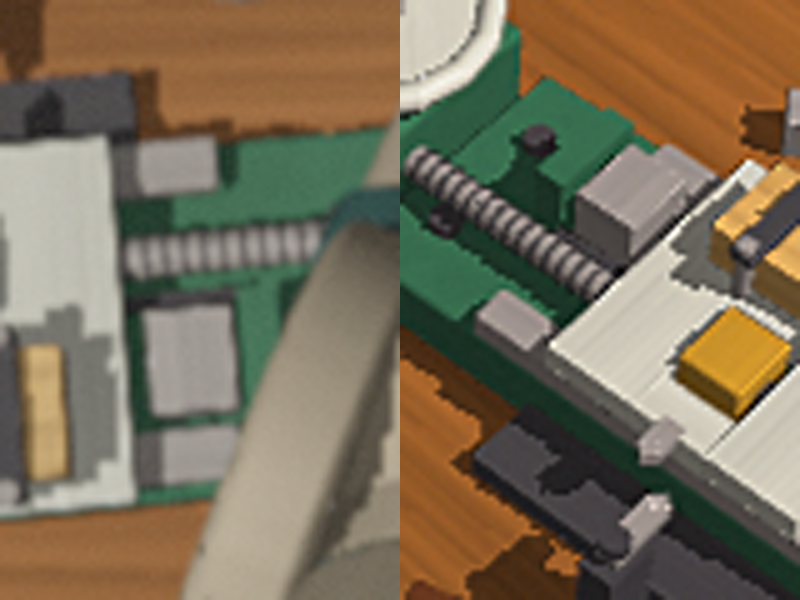

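The carriage edge at crop x≈128 is about 5 mm short of the block at x≈145, and the lug is a few mm beyond it. I'll do 45° more, then creep in small steps with a force guard between calls.

```bash
cat > guard.py <<'E'
# tangential resistance (N) at handle angle a (deg); sign +1 ccw, -1 cw; fail above limit
import sys,numpy as np
from rig import bot
a=np.radians(float(sys.argv[1]));sg=float(sys.argv[2]);lim=float(sys.argv[3])
F=np.array(bot.sense()["contact_force"]);t=np.array([-np.sin(a),np.cos(a),0])*sg
r=-F@t;print("angle",sys.argv[1],"tang",round(r,2),"rad",round(F[0]*np.cos(a)+F[1]*np.sin(a),2));sys.exit(r>lim)
E
python3 -m pendant '[[[0.055,0.076,0],[0,0,0],0],[[0.102,0.158,0],[0,0,0],0],[[0.141,0.244,0],[0,0,0],0],[[0.17,0.333,0],[0,0,0],0],[[0.19,0.426,0],[0,0,0],0],[[0.2,0.519,0],[0,0,0],0],[[0.2,0.613,0],[0,0,0],0],[[0.196,0.66,0],[0,0,0],0]]' 40 | head -2; python3 guard.py 6 1 9
for a in 6 11 16 21 26 31 36 41 46 51 56 61 ; do python3 tab.py $a 2.5 5;done
```

```text
t: 10.35
position: [0.5772, -0.1228, 0.1143]
angle 6 tang 4.19 rad 4.33
6.0 [[-0.005, 0.039], [-0.012, 0.078]]
11.0 [[-0.008, 0.038], [-0.018, 0.076]]
16.0 [[-0.012, 0.038], [-0.025, 0.074]]
21.0 [[-0.015, 0.036], [-0.031, 0.072]]
26.0 [[-0.018, 0.035], [-0.037, 0.069]]
31.0 [[-0.021, 0.033], [-0.043, 0.065]]
36.0 [[-0.024, 0.031], [-0.049, 0.061]]
41.0 [[-0.026, 0.029], [-0.054, 0.057]]
46.0 [[-0.029, 0.027], [-0.059, 0.052]]
51.0 [[-0.031, 0.024], [-0.063, 0.047]]
56.0 [[-0.033, 0.021], [-0.067, 0.041]]
61.0 [[-0.035, 0.018], [-0.07, 0.035]]False
```

```bash
sed -i 's/sys.exit(r>lim)/sys.exit(int(r>lim))/' guard.py
python3 -m pendant '[[[-0.005,0.039,0],[0,0,0],0],[[-0.012,0.078,0],[0,0,0],0],[[-0.012,0.078,0],[0,0,0],0],[[-0.012,0.078,0],[0,0,0],0],[[-0.012,0.078,0],[0,0,0],0],[[-0.012,0.078,0],[0,0,0],0],[[-0.012,0.078,0],[0,0,0],0],[[-0.012,0.078,0],[0,0,0],0]]' 40 |head -2; python3 guard.py 11 1 7.5 &&
python3 -m pendant '[[[-0.002,0.01,0],[0,0,0],0],[[-0.004,0.02,0],[0,0,0],0],[[-0.006,0.03,0],[0,0,0],0],[[-0.008,0.038,0],[0,0,0],0],[[-0.01,0.047,0],[0,0,0],0],[[-0.013,0.056,0],[0,0,0],0],[[-0.015,0.066,0],[0,0,0],0],[[-0.018,0.076,0],[0,0,0],0]]' 40 |head -2 && python3 guard.py 16 1 7.5 &&
python3 -m pendant '[[[-0.003,0.009,0],[0,0,0],0],[[-0.006,0.019,0],[0,0,0],0],[[-0.009,0.028,0],[0,0,0],0],[[-0.012,0.038,0],[0,0,0],0],[[-0.015,0.047,0],[0,0,0],0],[[-0.018,0.056,0],[0,0,0],0],[[-0.021,0.065,0],[0,0,0],0],[[-0.025,0.074,0],[0,0,0],0]]' 40 |head -2 && python3 guard.py 21 1 7.5 &&
python3 -m pendant '[[[-0.004,0.009,0],[0,0,0],0],[[-0.007,0.018,0],[0,0,0],0],[[-0.011,0.027,0],[0,0,0],0],[[-0.015,0.036,0],[0,0,0],0],[[-0.019,0.045,0],[0,0,0],0],[[-0.023,0.054,0],[0,0,0],0],[[-0.027,0.063,0],[0,0,0],0],[[-0.031,0.072,0],[0,0,0],0]]' 40 |head -2 && python3 guard.py 26 1 7.5
```

```text
t: 11.35
position: [0.5767, -0.1186, 0.1143]
angle 11 tang 3.57 rad 3.85
t: 12.35
position: [0.5758, -0.1151, 0.1143]
angle 16 tang 3.75 rad 3.51
t: 13.35
position: [0.5746, -0.1113, 0.1143]
angle 21 tang 4.15 rad 3.24
t: 14.35
position: [0.5731, -0.1076, 0.1143]
angle 26 tang 3.58 rad 4.29
```

```bash

python3 -m pendant '[[[-0.004,0.009,0],[0,0,0],0],[[-0.009,0.018,0],[0,0,0],0],[[-0.013,0.027,0],[0,0,0],0],[[-0.018,0.035,0],[0,0,0],0],[[-0.023,0.044,0],[0,0,0],0],[[-0.028,0.053,0],[0,0,0],0],[[-0.032,0.061,0],[0,0,0],0],[[-0.037,0.069,0],[0,0,0],0]]' 40 |head -2; python3 guard.py 31 1 6 &&
python3 -m pendant '[[[-0.005,0.008,0],[0,0,0],0],[[-0.01,0.017,0],[0,0,0],0],[[-0.015,0.025,0],[0,0,0],0],[[-0.021,0.033,0],[0,0,0],0],[[-0.026,0.041,0],[0,0,0],0],[[-0.032,0.049,0],[0,0,0],0],[[-0.037,0.057,0],[0,0,0],0],[[-0.043,0.065,0],[0,0,0],0]]' 40 |head -2 && python3 guard.py 36 1 6 &&
python3 -m pendant '[[[-0.006,0.008,0],[0,0,0],0],[[-0.012,0.016,0],[0,0,0],0],[[-0.018,0.024,0],[0,0,0],0],[[-0.024,0.031,0],[0,0,0],0],[[-0.03,0.039,0],[0,0,0],0],[[-0.036,0.046,0],[0,0,0],0],[[-0.042,0.054,0],[0,0,0],0],[[-0.049,0.061,0],[0,0,0],0]]' 40 |head -2 && python3 guard.py 41 1 6 &&
python3 -m pendant '[[[-0.006,0.007,0],[0,0,0],0],[[-0.013,0.015,0],[0,0,0],0],[[-0.019,0.022,0],[0,0,0],0],[[-0.026,0.029,0],[0,0,0],0],[[-0.033,0.036,0],[0,0,0],0],[[-0.04,0.043,0],[0,0,0],0],[[-0.047,0.05,0],[0,0,0],0],[[-0.054,0.057,0],[0,0,0],0]]' 40 |head -2 && python3 guard.py 46 1 6
```

```text
t: 15.35
position: [0.5712, -0.104, 0.1142]
angle 31 tang 3.75 rad 2.83
t: 16.35
position: [0.5691, -0.1006, 0.1143]
angle 36 tang 4.12 rad 1.64
t: 17.35
position: [0.5666, -0.0975, 0.1142]
angle 41 tang 4.3 rad 2.51
t: 18.35
position: [0.5638, -0.0946, 0.1143]
angle 46 tang 3.3 rad 1.63
```

```bash

python3 -m pendant '[[[-0.007,0.007,0],[0,0,0],0],[[-0.014,0.014,0],[0,0,0],0],[[-0.021,0.02,0],[0,0,0],0],[[-0.029,0.027,0],[0,0,0],0],[[-0.036,0.033,0],[0,0,0],0],[[-0.044,0.04,0],[0,0,0],0],[[-0.051,0.046,0],[0,0,0],0],[[-0.059,0.052,0],[0,0,0],0]]' 40 |head -2; python3 guard.py 51 1 6 &&
python3 -m pendant '[[[-0.007,0.006,0],[0,0,0],0],[[-0.015,0.012,0],[0,0,0],0],[[-0.023,0.018,0],[0,0,0],0],[[-0.031,0.024,0],[0,0,0],0],[[-0.039,0.03,0],[0,0,0],0],[[-0.047,0.036,0],[0,0,0],0],[[-0.055,0.041,0],[0,0,0],0],[[-0.063,0.047,0],[0,0,0],0]]' 40 |head -2 && python3 guard.py 56 1 6 &&
python3 -m pendant '[[[-0.008,0.005,0],[0,0,0],0],[[-0.016,0.011,0],[0,0,0],0],[[-0.024,0.016,0],[0,0,0],0],[[-0.033,0.021,0],[0,0,0],0],[[-0.041,0.026,0],[0,0,0],0],[[-0.05,0.031,0],[0,0,0],0],[[-0.058,0.036,0],[0,0,0],0],[[-0.067,0.041,0],[0,0,0],0]]' 40 |head -2 && python3 guard.py 61 1 6 &&
python3 -m pendant '[[[-0.008,0.005,0],[0,0,0],0],[[-0.017,0.009,0],[0,0,0],0],[[-0.026,0.014,0],[0,0,0],0],[[-0.035,0.018,0],[0,0,0],0],[[-0.044,0.023,0],[0,0,0],0],[[-0.052,0.027,0],[0,0,0],0],[[-0.061,0.031,0],[0,0,0],0],[[-0.07,0.035,0],[0,0,0],0]]' 40 |head -2 && python3 guard.py 66 1 6
for a in 66 71 76 81 86 91 96 101 106 111; do python3 tab.py $a 2.5 5;done
```

```text
t: 19.35
position: [0.5609, -0.0919, 0.1143]
angle 51 tang 3.53 rad 1.79
t: 20.35
position: [0.5576, -0.0895, 0.1142]
angle 56 tang 4.36 rad 1.48
t: 21.35
position: [0.5543, -0.0874, 0.1143]
angle 61 tang 3.5 rad 1.67
t: 22.35
position: [0.5508, -0.0857, 0.1142]
angle 66 tang 4.18 rad 0.19
66.0 [[-0.036, 0.015], [-0.073, 0.029]]
71.0 [[-0.037, 0.012], [-0.075, 0.022]]
76.0 [[-0.038, 0.009], [-0.077, 0.016]]
81.0 [[-0.039, 0.005], [-0.078, 0.009]]
86.0 [[-0.039, 0.002], [-0.078, 0.002]]
91.0 [[-0.039, -0.002], [-0.078, -0.005]]
96.0 [[-0.039, -0.005], [-0.078, -0.012]]
101.0 [[-0.038, -0.008], [-0.076, -0.018]]
106.0 [[-0.038, -0.012], [-0.074, -0.025]]
111.0 [[-0.036, -0.015], [-0.072, -0.031]]
```

```bash

python3 -m pendant '[[[-0.009,0.004,0],[0,0,0],0],[[-0.018,0.008,0],[0,0,0],0],[[-0.027,0.011,0],[0,0,0],0],[[-0.036,0.015,0],[0,0,0],0],[[-0.045,0.019,0],[0,0,0],0],[[-0.054,0.022,0],[0,0,0],0],[[-0.064,0.026,0],[0,0,0],0],[[-0.073,0.029,0],[0,0,0],0]]' 40 |head -2; python3 guard.py 71 1 6 &&
python3 -m pendant '[[[-0.009,0.003,0],[0,0,0],0],[[-0.018,0.006,0],[0,0,0],0],[[-0.028,0.009,0],[0,0,0],0],[[-0.037,0.012,0],[0,0,0],0],[[-0.047,0.015,0],[0,0,0],0],[[-0.056,0.017,0],[0,0,0],0],[[-0.065,0.02,0],[0,0,0],0],[[-0.075,0.022,0],[0,0,0],0]]' 40 |head -2 && python3 guard.py 76 1 6 &&
python3 -m pendant '[[[-0.009,0.002,0],[0,0,0],0],[[-0.019,0.005,0],[0,0,0],0],[[-0.028,0.007,0],[0,0,0],0],[[-0.038,0.009,0],[0,0,0],0],[[-0.048,0.011,0],[0,0,0],0],[[-0.058,0.013,0],[0,0,0],0],[[-0.067,0.014,0],[0,0,0],0],[[-0.077,0.016,0],[0,0,0],0]]' 40 |head -2 && python3 guard.py 81 1 6 &&
python3 -m pendant '[[[-0.01,0.001,0],[0,0,0],0],[[-0.02,0.003,0],[0,0,0],0],[[-0.029,0.004,0],[0,0,0],0],[[-0.039,0.005,0],[0,0,0],0],[[-0.049,0.006,0],[0,0,0],0],[[-0.058,0.007,0],[0,0,0],0],[[-0.068,0.008,0],[0,0,0],0],[[-0.078,0.009,0],[0,0,0],0]]' 40 |head -2 && python3 guard.py 86 1 6
```

```text
t: 23.35
position: [0.5471, -0.0842, 0.1142]
angle 71 tang 3.34 rad 1.04
t: 24.35
position: [0.5434, -0.083, 0.1142]
angle 76 tang 4.66 rad 0.04
t: 25.35
position: [0.5395, -0.0823, 0.1142]
angle 81 tang 4.31 rad -0.06
t: 26.35
position: [0.5356, -0.0818, 0.1142]
angle 86 tang 4.25 rad -0.38
```

```bash

python3 -m pendant '[[[-0.01,0,0],[0,0,0],0],[[-0.02,0.001,0],[0,0,0],0],[[-0.029,0.001,0],[0,0,0],0],[[-0.039,0.002,0],[0,0,0],0],[[-0.049,0.002,0],[0,0,0],0],[[-0.058,0.002,0],[0,0,0],0],[[-0.068,0.002,0],[0,0,0],0],[[-0.078,0.002,0],[0,0,0],0]]' 40 |head -2; python3 guard.py 91 1 6 &&
python3 -m pendant '[[[-0.01,0,0],[0,0,0],0],[[-0.02,-0.001,0],[0,0,0],0],[[-0.029,-0.001,0],[0,0,0],0],[[-0.039,-0.002,0],[0,0,0],0],[[-0.049,-0.003,0],[0,0,0],0],[[-0.058,-0.003,0],[0,0,0],0],[[-0.068,-0.004,0],[0,0,0],0],[[-0.078,-0.005,0],[0,0,0],0]]' 40 |head -2 && python3 guard.py 96 1 6 &&
python3 -m pendant '[[[-0.01,-0.001,0],[0,0,0],0],[[-0.02,-0.002,0],[0,0,0],0],[[-0.029,-0.004,0],[0,0,0],0],[[-0.039,-0.005,0],[0,0,0],0],[[-0.049,-0.007,0],[0,0,0],0],[[-0.058,-0.008,0],[0,0,0],0],[[-0.068,-0.01,0],[0,0,0],0],[[-0.078,-0.012,0],[0,0,0],0]]' 40 |head -2 && python3 guard.py 101 1 6 &&
python3 -m pendant '[[[-0.01,-0.002,0],[0,0,0],0],[[-0.019,-0.004,0],[0,0,0],0],[[-0.029,-0.006,0],[0,0,0],0],[[-0.038,-0.008,0],[0,0,0],0],[[-0.048,-0.01,0],[0,0,0],0],[[-0.057,-0.013,0],[0,0,0],0],[[-0.067,-0.015,0],[0,0,0],0],[[-0.076,-0.018,0],[0,0,0],0]]' 40 |head -2 && python3 guard.py 106 1 6
```

```text
t: 27.35
position: [0.5317, -0.0817, 0.1142]
angle 91 tang 3.8 rad -0.55
t: 28.35
position: [0.5279, -0.0819, 0.1142]
angle 96 tang 4.09 rad -0.53
t: 29.35
position: [0.5246, -0.0824, 0.1142]
angle 101 tang 5.63 rad -0.23
t: 30.35
position: [0.5217, -0.083, 0.1143]
angle 106 tang 7.3 rad -0.43
```

```bash

python3 -m pendant '[[[-0.009,-0.003,0],[0,0,0],0],[[-0.019,-0.006,0],[0,0,0],0],[[-0.028,-0.009,0],[0,0,0],0],[[-0.038,-0.012,0],[0,0,0],0],[[-0.047,-0.015,0],[0,0,0],0],[[-0.056,-0.018,0],[0,0,0],0],[[-0.065,-0.021,0],[0,0,0],0],[[-0.074,-0.025,0],[0,0,0],0]]' 40 |head -2; python3 guard.py 111 1 6; python3 - <<'E'
from rig import bot
import cv2
for n in("top","scene"):cv2.imwrite(f"pics/{n}_nip.png",bot.capture(n)["color"])
E
for a in 111 21 -69 -159; do python3 tab.py $a -10 -22 -34 -46 -58 -70 -82 -90; done
```

```text
t: 31.35
position: [0.5188, -0.0838, 0.1143]
angle 111 tang 9.4 rad -1.05
111.0 [[0.151, 0.043], [0.338, 0.06], [0.525, 0.037], [0.703, -0.025], [0.864, -0.121], [1.002, -0.25], [1.11, -0.404], [1.163, -0.518]]
21.0 [[0.043, -0.151], [0.06, -0.338], [0.037, -0.525], [-0.025, -0.703], [-0.121, -0.864], [-0.25, -1.002], [-0.404, -1.11], [-0.518, -1.163]]
-69.0 [[-0.151, -0.043], [-0.338, -0.06], [-0.525, -0.037], [-0.703, 0.025], [-0.864, 0.121], [-1.002, 0.25], [-1.11, 0.404], [-1.163, 0.518]]
-159.0 [[-0.043, 0.151], [-0.06, 0.338], [-0.037, 0.525], [0.025, 0.703], [0.121, 0.864], [0.25, 1.002], [0.404, 1.11], [0.518, 1.163]]
```

Nip felt: resistance went from 4.0 N to 9.4 N, a rise of about 5.4 N. Now I'll wind forward.

```bash

python3 -m pendant '[[[0.15,0.043,0],[0,0,0],0],[[0.338,0.06,0],[0,0,0],0],[[0.525,0.037,0],[0,0,0],0],[[0.703,-0.025,0],[0,0,0],0],[[0.864,-0.121,0],[0,0,0],0],[[1.002,-0.25,0],[0,0,0],0],[[1.11,-0.404,0],[0,0,0],0],[[1.163,-0.518,0],[0,0,0],0]]' 40 |head -2; python3 guard.py 21 -1 14 &&
python3 -m pendant '[[[0.043,-0.15,0],[0,0,0],0],[[0.06,-0.338,0],[0,0,0],0],[[0.037,-0.525,0],[0,0,0],0],[[-0.025,-0.703,0],[0,0,0],0],[[-0.121,-0.864,0],[0,0,0],0],[[-0.25,-1.002,0],[0,0,0],0],[[-0.404,-1.11,0],[0,0,0],0],[[-0.518,-1.163,0],[0,0,0],0]]' 40 |head -2 && python3 guard.py -69 -1 14 &&
python3 -m pendant '[[[-0.15,-0.043,0],[0,0,0],0],[[-0.338,-0.06,0],[0,0,0],0],[[-0.525,-0.037,0],[0,0,0],0],[[-0.703,0.025,0],[0,0,0],0],[[-0.864,0.121,0],[0,0,0],0],[[-1.002,0.25,0],[0,0,0],0],[[-1.11,0.404,0],[0,0,0],0],[[-1.163,0.518,0],[0,0,0],0]]' 40 |head -2 && python3 guard.py -159 -1 14 &&
python3 -m pendant '[[[-0.043,0.15,0],[0,0,0],0],[[-0.06,0.338,0],[0,0,0],0],[[-0.037,0.525,0],[0,0,0],0],[[0.025,0.703,0],[0,0,0],0],[[0.121,0.864,0],[0,0,0],0],[[0.121,0.864,0],[0,0,0],0],[[0.121,0.864,0],[0,0,0],0],[[0.121,0.864,0],[0,0,0],0]]' 40 |head -2 && python3 guard.py -217 -1 14
python3 - <<'E'
from rig import bot
import cv2,numpy as np
A=bot.capture("top")["color"];B=bot.capture("scene")["color"]
cv2.imwrite("pics/top_f.png",A);cv2.imwrite("pics/scene_f.png",B)
z=lambda a:cv2.resize(a,(400,600),interpolation=cv2.INTER_CUBIC)
# crops 40x60 at 10x
cv2.imwrite("pics/f1.png",np.hstack([z(A[215:275,205:245]),z(B[310:370,365:405])]))
E
```

```text
t: 32.45
position: [0.5734, -0.1083, 0.1142]
angle 21 tang 3.71 rad 3.5
t: 33.45
position: [0.5487, -0.1686, 0.1142]
angle -69 tang 4.4 rad 0.81
t: 34.45
position: [0.4904, -0.143, 0.1142]
angle -159 tang 3.94 rad -2.92
t: 35.45
position: [0.4961, -0.1, 0.1142]
angle -217 tang 0.06 rad -3.51
```

View pics/f1.png

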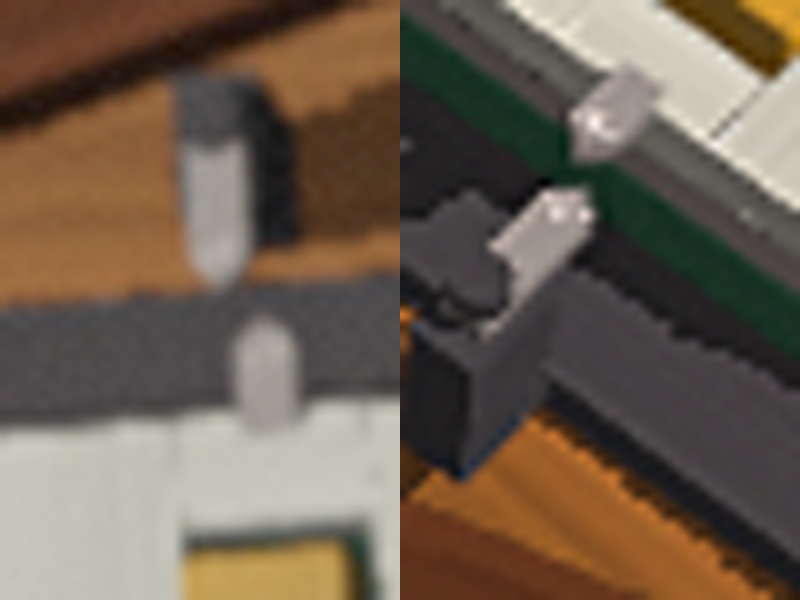

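The carriage pointer tip (top crop (264,318)) is still behind the index tip at (218,290). In the scene crop they are at (575,148) and (592,205). The nut is at the front of its window.

```bash
python3 - <<'E'
from h import *
yaw=np.radians(4.2);X=np.array([np.cos(yaw),np.sin(yaw),0]);Y=np.array([-np.sin(yaw),np.cos(yaw),0])
for n,i,p,o in(("top",(218,290),(265,318),(205,215)),("scene",(192,204),(174,146),(365,310))):
    q=lambda a:bp(n,o[0]+a[0]/10-.45,o[1]+a[1]/10-.45,.058)
    d_=q(p)-q(i);print(n,"dx",d_@X*1e3,"dy",d_@Y*1e3)
E
grep -c . /dev/null; python3 tab.py -217 -5 -12 -18 -25 -32 -38 -42 -45
```

```text
top dx -5.860921009711995 dy -8.145260198848606
scene dx -7.702332465932716 dy -10.410791479781846
0
-217.0 [[0.05, 0.061], [0.128, 0.138], [0.203, 0.196], [0.296, 0.253], [0.396, 0.299], [0.486, 0.328], [0.547, 0.342], [0.594, 0.35]]
```

```bash
python3 tab.py -217 -8 -18 -28 -38 -48 -56 -60 -60; python3 - <<'E'
import cv2,numpy as np
a=cv2.imread("pics/top_f.png").astype(float).mean(2)
np.set_printoptions(linewidth=150)
print(a[228:246,219:242].astype(int)); print(a[246:258,222:242].astype(int))
E
```

```text
-217.0 [[0.082, 0.095], [0.203, 0.196], [0.338, 0.274], [0.486, 0.328], [0.64, 0.355], [0.766, 0.357], [0.828, 0.352], [0.828, 0.352]]
[[ 97  97  93  84  78  78  74  73  71  73  56  39  33  21  28  39  50  55  55  54  57  56  56]
 [ 98  96  97  94 102 104  92  88 102 115  82  42  29  27  27  41  50  55  55  57  56  54  53]
 [ 98  98  97  98 119 135 129 129 141 145  98  49  29  27  31  38  55  53  56  55  54  54  59]
 [ 99  99  95  95 122 153 156 154 157 149 102  51  27  23  25  36  55  54  55  53  60  58  57]
 [102 102  96  91 120 152 157 157 157 151 108  53  31  24  26  41  54  53  58  58  56  55  58]
 [103 105 103  98 120 151 157 157 156 150 113  58  31  31  30  37  59  59  55  60  59  59  55]
 [108 104 103 102 117 149 156 155 156 152 116  61  34  27  27  37  49  61  55  58  61  60  55]
 [ 99 102 104 102 116 151 156 155 157 153 114  58  27  26  27  39  52  58  57  58  57  52  53]
 [ 98  97  98  98 117 152 157 154 154 149 115  55  27  27  32  39  46  52  53  54  56  55  56]
 [102 100 100  98 121 151 156 156 157 152 125  66  28  33  28  33  46  54  57  59  53  58  56]
 [106 104 103 1
[... 1042 characters left out ...]
58 110  78  73  79  76  76  77  76]
 [ 76  76  78  76  75  83 120 157 166 163 168 158 121  79  75  76  77  77  78  75]
 [ 77  77  78  74  74  85 116 158 164 160 163 151 120  79  74  78  76  79  75  79]
 [ 78  75  78  76  74  80 115 153 160 159 156 153 119  81  75  75  76  75  77  78]
 [ 75  74  78  75  75  79 115 152 158 155 156 150 117  80  64  64  67  72  75  71]
 [ 73  73  71  70  68  71 109 150 156 156 155 151 121  79  78  86  91  95  95  96]
 [ 73  75  84  85  87  92 112 144 154 157 155 151 130 110 138 156 161 159 155 146]
 [102 121 138 144 157 157 153 152 152 155 154 152 138 143 178 193 192 191 183 174]
 [153 170 180 184 192 192 183 162 154 156 160 163 161 172 190 194 194 193 185 177]]
```

```bash

python3 -m pendant '[[[0.082,0.095,0],[0,0,0],0],[[0.203,0.196,0],[0,0,0],0],[[0.338,0.274,0],[0,0,0],0],[[0.486,0.328,0],[0,0,0],0],[[0.64,0.355,0],[0,0,0],0],[[0.766,0.357,0],[0,0,0],0],[[0.828,0.352,0],[0,0,0],0],[[0.828,0.352,0],[0,0,0],0]]' 40 |head -2 ; python3 guard.py -277 -1 14
cat > ptr.py <<'E'
from h import *
import cv2
from rig import bot
def run(nm):
    yaw=np.radians(4.2);X=np.array([np.cos(yaw),np.sin(yaw),0]);Y=np.array([-np.sin(yaw),np.cos(yaw),0])
    A=np.mean([bot.capture("top")["color"].astype(float) for _ in range(3)],0).mean(2)
    B=bot.capture("scene")["color"]
    z=lambda a:cv2.resize(a,(400,600),interpolation=cv2.INTER_CUBIC)
    cv2.imwrite(f"pics/{nm}.png",np.hstack([z(cv2.merge([A[215:275,205:245].astype(np.uint8)]*3)),z(B[310:370,365:405])]))
    def cen(rows,lo,hi):   # bright centroid per row above local background
        o=[]
        for r in rows:
            w=A[r,lo:hi]-85;w[w<0]=0;o.append((w*np.arange(lo,hi)).sum()/w.sum())
        return np.round(o,2)
    c=cen(range(247,254),222,240);print("carriage rows 247..253",c)
    i=np.array([226.0,243.3]);t=np.array([np.median(c[1:]),246.5])
    print("dy mm",(bp("top",*t,.058)-bp("top",*i,.058))@Y*1e3)
    print(bot.sense()["t"]); return A
E
python3 -c "
from ptr import *
A=run('f2');print(A[240:250,218:240].astype(int))"
```

```text
t: 36.55
position: [0.535, -0.0817, 0.1142]
angle -277 tang 1.27 rad -1.36
carriage rows 247..253 [228.07 228.29 228.28 228.24 228.26 228.3  228.38]
dy mm -3.7960316253670032
36.75
[[108 109 109 109 111 125 155 170 171 173 160 126  88  82  87  86  91 100
  107 108 106 108]
 [111 112 111 110 110 120 145 165 165 161 146 113  98 105 107 108 108 110
  109 111 111 108]
 [109 111 112 112 112 113 124 143 150 141 116  91  90  92  97  99 102 102
  101 103 104  99]
 [ 96  97 101 103 105 103 105 112 123 110  85  77  74  73  77  80  85  85
   82  85  84  84]
 [ 80  77  80  86  90  85  81  86  91  82  76  76  74  75  74  74  76  76
   78  76  75  77]
 [ 77  75  77  78  78  77  76  76  75  75  77  74  76  75  75  75  74  76
   76  75  75  76]
 [ 76  75  75  75  76  74  74  74  76  88  97  85  74  74  76  77  75  77
   76  77  77  77]
 [ 75  76  77  76  75  75  73  76  89 116 131 115  94  78  75  75  76  75
   75  77  78  78]
 [ 75  76  75  75  77  76  74  84 113 143 155 151 132  97  76  76  78  76
   78  77  78  76]
 [ 76  78  77  75  76  76  78 100 140 160 173 181 164 119  81  75  78  77
   76  78  77  77]]
```

View pics/f2.png

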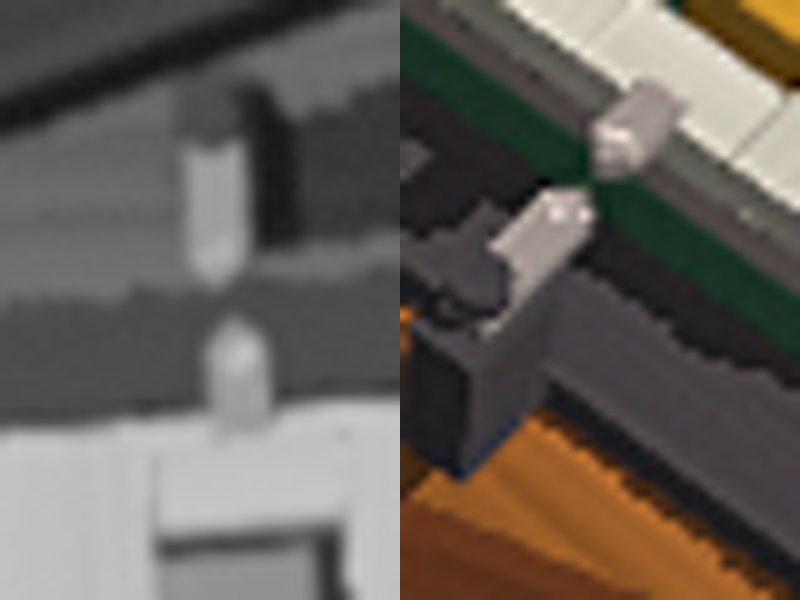

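The carriage pointer tip at top crop (233,318) is still about 3.5 mm behind the index tip at (217,288), and the scene view agrees. I'll go 36° more forward and then re-measure.

```bash
python3 tab.py 83 -5 -10 -15 -20 -25 -30 -34 -36;python3 tab.py 47 -2 -4 -6 -8 -10
```

```text
83.0 [[0.077, -0.013], [0.153, -0.033], [0.227, -0.059], [0.299, -0.091], [0.367, -0.13], [0.432, -0.175], [0.481, -0.214], [0.504, -0.235]]
47.0 [[0.023, -0.022], [0.044, -0.044], [0.065, -0.068], [0.086, -0.092], [0.105, -0.117]]
```

```bash

python3 -m pendant '[[[0.077,-0.013,0],[0,0,0],0],[[0.153,-0.033,0],[0,0,0],0],[[0.227,-0.059,0],[0,0,0],0],[[0.3,-0.091,0],[0,0,0],0],[[0.367,-0.13,0],[0,0,0],0],[[0.432,-0.175,0],[0,0,0],0],[[0.481,-0.214,0],[0,0,0],0],[[0.504,-0.235,0],[0,0,0],0]]' 40 |head -2 ; python3 guard.py 47 -1 14
python3 -c "
from ptr import *
A=run('f3');print(A[240:252,218:240].astype(int))"
```

```text
t: 37.75
position: [0.5604, -0.0916, 0.1142]
angle 47 tang 3.85 rad 2.86
carriage rows 247..253 [226.45 226.61 226.67 226.61 226.6  226.64 226.65]
dy mm -0.8309928761023814
37.95
[[109 110 108 108 110 125 154 170 171 173 160 125  88  83  85  86  90 101
  109 108 108 107]
 [111 111 111 111 111 120 147 165 165 162 147 114 100 103 107 106 110 110
  110 111 110 109]
 [111 111 111 112 111 114 125 143 149 141 116  90  89  94  96 100 103 103
  100 103 104 100]
 [ 98  97 101 103 106 104 101 113 123 111  87  76  74  73  76  80  85  86
   82  83  85  83]
 [ 80  76  82  87  89  87  81  86  92  83  75  75  75  75  73  77  76  76
   76  74  76  75]
 [ 78  76  76  79  79  78  75  73  76  75  72  74  76  74  75  74  76  76
   76  75  77  75]
 [ 76  77  76  75  75  74  74  79  88  83  76  75  74  76  76  75  76  75
   76  77  76  77]
 [ 76  75  74  75  76  73  80  97 119 114  96  78  74  76  76  76  75  77
   77  77  78  77]
 [ 77  76  77  76  75  76  95 129 151 148 133 105  79  74  77  76  77  76
   76  77  77  79]
 [ 76  76  77  77  76  86 121 158 172 171 164 138  92  71  77  77  77  76
   78  79  76  79]
 [ 78  76  78  78  75  95 136 170 183 179 173 155  98  73  77  76  78  78
   76  77  77  77]
 [ 78  78  76  78  77  95 136 167 176 172 166 152  98  71  76  77  78  78
   77  77  78  78]]
```

```bash

python3 -m pendant '[[[0.012,-0.011,0],[0,0,0],0],[[0.023,-0.022,0],[0,0,0],0],[[0.044,-0.044,0],[0,0,0],0],[[0.065,-0.068,0],[0,0,0],0],[[0.065,-0.068,0],[0,0,0],0],[[0.065,-0.068,0],[0,0,0],0],[[0.065,-0.068,0],[0,0,0],0],[[0.065,-0.068,0],[0,0,0],0]]' 40 |head -2 ; python3 guard.py 41 -1 14
python3 -c "
from ptr import *
A=run('f4');print(A[245:252,218:240].astype(int))"
```

```text
t: 38.95
position: [0.5641, -0.0949, 0.1142]
angle 41 tang 3.79 rad 2.55
carriage rows 247..253 [226.09 226.14 226.17 226.11 226.14 226.22 226.28]
dy mm 0.008494880157148665
39.15
[[ 75  75  77  79  79  76  73  73  74  74  73  77  76  75  75  78  73  76
   75  76  75  76]
 [ 76  75  77  76  73  77  76  80  90  83  73  73  75  76  76  77  77  76
   76  77  74  75]
 [ 76  76  74  75  75  73  84 108 125 111  87  76  76  77  76  76  76  76
   78  76  77  77]
 [ 76  77  77  76  75  83 110 141 152 141 119  90  76  76  76  78  78  77
   77  78  76  76]
 [ 77  78  76  75  77  96 136 164 167 160 147 112  80  74  76  78  77  77
   77  79  78  75]
 [ 76  78  76  76  78 109 156 178 180 171 158 127  85  73  77  76  77  75
   77  77  79  78]
 [ 77  78  78  74  79 114 159 177 180 171 160 134  88  76  76  79  76  79
   77  78  77  79]]
```

Level now by the top camera, with tips at 226.0–226.2 in both. I'll relax the load, release, and check with the wrist camera from above.

```bash

python3 -m pendant '[[[-0.01,0.009,0],[0,0,0],0],[[-0.02,0.018,0],[0,0,0],0],[[-0.02,0.018,0],[0,0,0],0],[[-0.02,0.018,0],[0,0,0],0.5],[[-0.02,0.018,0],[0,0,0],0.6],[[-0.02,0.018,0],[0,0,0],0.6],[[-0.02,0.018,0.5],[0,0,0],0.6],[[-0.02,0.018,1.2],[0,0,0],0.6]]' 40 
python3 -m pendant '[[[0,0,0.85],[0,0,0],0.6],[[0.05,0.3,0.85],[0,0,0],0.6],[[0.15,1.2,0.85],[0,0,0],0.6],[[0.35,2.2,0.85],[0,0,0],0.6],[[0.5,3.2,0.85],[0,0,0],0.6],[[0.7,4.15,0.6],[0,0,0],0.6],[[0.7,4.15,-0.1],[0,0,0],0.6],[[0.7,4.15,-0.1],[0,0,0],0.6]]' 40 
python3 - <<'E'
from rig import bot
import cv2,pickle,numpy as np
s=bot.sense();c=bot.capture("wrist");s2=bot.sense();pickle.dump((s,c),open("w2.pkl","wb"))
print(s["t"],s["position"]);cv2.imwrite("pics/w2full.png",c["color"])
R=np.array(s["tool_rot"]);p=np.array(s["position"]);M=np.array(c["tool_from_camera"])
pc=M[:3,:3].T@(R.T@(np.array([.598,.115,.058])-p)-M[:3,3]);u=c["fx"]*pc[0]/pc[2]+c["cx"];v=c["fy"]*pc[1]/pc[2]+c["cy"];print(u,v)
u,v=int(u),int(v);a=c["color"][max(v-50,0):v+50,max(u-65,0):u+65];print(max(u-65,0),max(v-50,0),a.shape)
cv2.imwrite("pics/w2.png",cv2.resize(a,None,fx=6,fy=6,interpolation=cv2.INTER_CUBIC))
E
```

```text
t: 40.15
position: [0.5637, -0.0963, 0.1729]
tool_rot: [[-0.892, 0.451, -0.004], [0.451, 0.892, 0.001], [0.005, -0.001, -1.0]]
contact_force: [0.6, 0.7, 0.1]
gripper_width: 0.597
gripper_force: 0.0
t: 41.15
position: [0.5969, 0.1116, 0.1648]
tool_rot: [[-0.893, 0.45, -0.009], [0.45, 0.893, -0.001], [0.008, -0.005, -1.0]]
contact_force: [0.1, -0.1, 0.3]
gripper_width: 0.598
gripper_force: 0.0
41.15 [0.59685011 0.11159196 0.16483264]
328.7052478573543 246.36713917004198
263 196 (100, 130, 3)
```

View pics/w2.png

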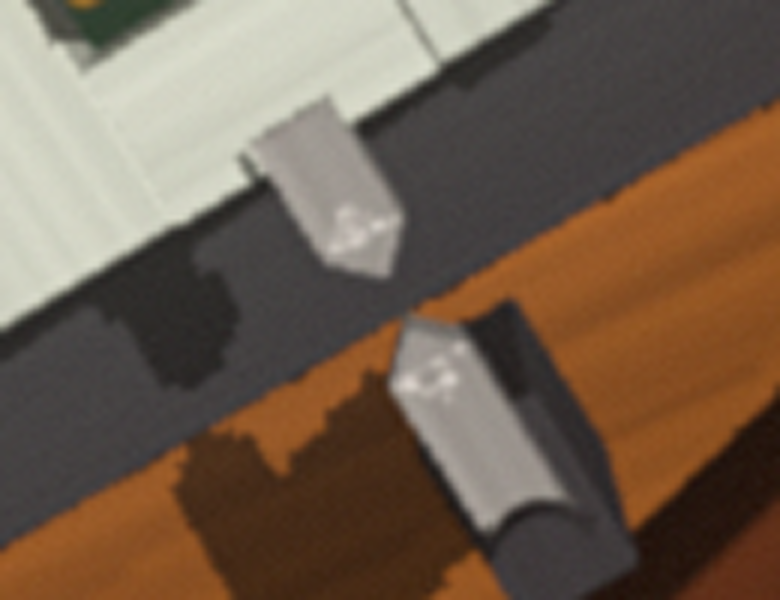

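The wrist crop shows the carriage tip at (389,278) and the index tip at (410,315), nearly in line along the pointer direction. I'll compute the exact offset.

```bash
python3 - <<'E'
from h import *
s,c=pickle.load(open("w2.pkl","rb"))
R=np.array(s["tool_rot"]);p=np.array(s["position"]);M=np.array(c["tool_from_camera"])
def w(a,z=.058):
    u,v=263+a[0]/6-.42,196+a[1]/6-.42
    r=R@M[:3,:3]@np.array([(u-c["cx"])/c["fx"],(v-c["cy"])/c["fy"],1]);C=p+R@M[:3,3]
    return C+r*(z-C[2])/r[2]
e=w((545,5),.05)-w((0,335),.05);yaw=np.degrees(np.arctan2(-e[0],e[1]));
if abs(yaw)>90: yaw=np.degrees(np.arctan2(e[0],-e[1]))
print("plate edge yaw",yaw)
for y in (yaw,4.2):
    k=np.radians(y);d_=(w((389,278))-w((410,315)))*1e3
    print("dx",d_@[np.cos(k),np.sin(k),0],"dy",d_@[-np.sin(k),np.cos(k),0])
E
```

```text
plate edge yaw 5.039691500361821
dx -4.936520406476268 dy 0.2569872931268024
dx -4.939756394509491 dy 0.18461569621204577
```

The pointers are level within about 0.3 mm. The handle is released and the robot is clear, so I'm handing in.

```bash
python3 -c "
from rig import bot
print(bot.hand_in())"
```

```text
the job is handed in; nothing more can be done
None
```

Job handed in at about 41 s: the block was nipped with a rise of about 5.4 N at the handle, then the carriage was wound forward until its pointer was level with the index to about 0.3 mm by the wrist camera, and the handle was released.

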